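# Seat the mixing jar on its mixer and start it

### The arm

A 7-joint arm with a two-finger parallel gripper is mounted at the origin on the work surface. World frame = base frame: x ahead of the robot, y to its left, z up, the work surface at z = 0. Lengths are in m, angles in rad, forces in N, time in s.
With the tool pointing down it reaches from about 0.425 to 0.95 m from the base axis. Payload 4.7 kg.
Tool frame: the origin (TCP) lies on the centre line of the jaws, within the pads' length; the fingertips stand 19 mm ahead of it and the grasp point (between the pads) is the TCP; z points along the fingers, y is the line along which they close (so a half turn about z gives the same grasp; the last joint's range is limited). The gripper opens to 85 mm and grips with 20 to 120 N. Pads are 22 mm wide; open, the fingers measure 114 mm over their backs; the gripper's body (76 mm by 85 mm) begins 54 mm behind the grasp point. The pads swing forward as they close: fully open they stand 13 mm farther back than shut.
Start: joints at [-1.288, 0.469, -0.049, 1.532, 0.024, 1.141, -0.082], TCP at [0.207, 0.642, 0.25] pointing down, gripper open.
Joint ranges: [-2.59, 2.59], [-0.33, 1.99], [-1.39, 1.29], [0.1, 2.45], [-1.04, 4.18], [0.21, 1.99], [-2.66, 2.66]. Speed limits (rad/s): [2.57, 2.57, 3.14, 3.14, 3.14, 3.14, 3.14].

### API

Orientations are given as a unit quaternion [x, y, z, w].
In Python, from rig import ctrl, sensors, cams, nets gives the robot as it stands. The module is installed in compiled form; this text tells all that it offers. Calls block until the motion is done:
- ctrl.movep(position, orientation): joint-space move of the TCP to a pose.
- ctrl.move_l(position, rotation=None, velocity=0.15, f_stop=None): straight line of the TCP; rotation=None keeps the orientation; velocity is the mean speed in m/s. With f_stop (N) it stops when the force on the tool has changed by that much, and returns True; else False.
- ctrl.set_joints(angles): joint-space move.
- ctrl.release() and ctrl.close_gripper(newtons=None): open the fingers fully, or close them until they stop; newtons is the grip in N (None keeps the last).
- ctrl.dwell(seconds).
- ctrl.solve_ik(position, orientation): joint angles nearest the present ones, or None.
- sensors.get_obs(): the state.
- cams.snapshot(name): name is "side" or "top"; returns a dict with "pixels" (480x640x3 uint8, blue, green, red), "depth" (480x640 float32, m along the optical axis (not along the pixel's ray), 0 where there is no reading), "K" (3x3 intrinsics, pixels), "cam_to_world" (4x4, takes a point from camera to world coordinates). Camera axes: x right, y up, looking along -z (the intrinsics and any distortion apply to the point x, -y, -z); pixel columns grow to the right and rows downward; lengths in m; the calibration is good to about 2 mm. A picture is of the moment at which its call begins.
A pose or a line that the arm cannot do raises ctrl.IKError and nothing moves.
- ctrl.hand_in(): hands the job in; it is judged then, once.
Trained networks look in a picture, given as the dict that the camera call returned (one of the last four; its "shot" number tells which), for a name from the list of things; names that differ only in an ending like _2 or _b are one class to them, and where a whole thing is asked for, a point or a joint stands for the part that bears it (a point fixed in the world has none). Each returns a list of dicts, best first, with "p" (0 to 1); they miss things now and then, are a little off and sometimes report something else, mostly with a low value. They report only what shows in the picture. A call takes as long as a camera call.
- nets.masks_of(picture, name): "region" (480x640 bool, what is visible of it).
- nets.landmark_of(picture, name): "centre" ([x, y, z] in m, in world coordinates, good to about 4 mm: a listed point, or the origin of a listed thing).
The state is a dict: "t": time; "q": joint angles; "dq": joint speeds; "tau": joint torques, N m; "position": TCP position; "tool_rot": TCP orientation; "ft_force": force on the tool from outside, world axes, zero at the start; "moment": the same for the moment, N m; "grip_width": opening from 0.0 (shut) to 1.0 (fully open); "finger_force": force on a finger pad.
Only numpy, scipy, OpenCV 4.12 (cv2) and the standard library are available. Lean on these libraries where they do the work, as an engineer would, in place of code of your own. Each camera call takes 0.05 s, during which the arm holds its last target. There are 200 camera calls.

### The job

Lift the steel jar whose foot plate has two holes by the grip on its lid, keeping it upright, and lower it gently onto the bench mixer so that both pegs come up through the holes and the plate lies flat and fully home on the platform; let go of it. Then press the mixer's round start button fully down and release it. Leave everything else on the bench where it stands.

Things in the scene. Friction and masses are not known exactly. Their poses are not given: they have to be found in the camera images.
- jar: Mixing jar, loose, 0.45 kg, one rigid piece. Steel foot plate 72 (x) x 136 (y) x 10 mm with two 15 mm through holes at y = +-53 mm; on it a steel can 68 mm wide up to 95 mm, a black lid 73 mm wide up to 105 mm and on the lid a black grip bar 16 (x) x 56 (y) mm, from 105 to 141 mm height. Origin: centre of the underside; z up. It fits either way round (half a turn).
- jar_grip (a point): Point inside the jar's grip bar, 125 mm above the jar's underside and on its axis: take the bar here from above, closing across its 16 mm (jar's x).
- mixer: Bench mixer, fixed: white housing 260 (x) x 180 (y) x 55 mm high, front (-x) towards the robot. On its rear half an aluminium platform 90 (x) x 160 (y) mm, top 65 mm above the bench, with two steel pegs. On top of its front end a push button (+y side) and, 90 mm away, a fixed black dial with a raised bar, 16 mm high (-y side, not needed). Origin: centre of the underside.
- seat (a point): Middle of the platform's top, between the pegs, at mixer (45, 0, 65) mm; axes as the mixer's. Pegs at y = +-53 mm: 12 mm in diameter for the lower 12 mm, then tapering to 4 mm at their tips 24 mm above the platform. When the jar is home, its origin is here and its y lies along this y (either way round).
- start_top (a point): Centre of the top of the start button's cap (white, 30 mm in diameter, standing in a grey housing), at mixer (-88, 45) mm; it is pressed straight down.
- start (a joint): Travel of the start button in m: 0 up, 0.006 fully down; a spring returns it; fully down takes about 5 N.
- canister: Plain steel canister, loose, a bystander: same can, black lid and grip bar as the jar and the same height (141 mm), but with a round foot 86 mm in diameter without holes. It may stand in either of the two spots on the robot's right. Origin: centre of its underside.
- amber_bottle: Amber glass bottle with a red cap, 64 mm in diameter, 150 mm high, loose bystander. Origin: centre of its underside.
- white_tub: White plastic tub, 72 mm in diameter, 85 mm high, loose bystander. Origin: centre of its underside.
- scanner: Hand scanner lying on its side, grey handle and black head, about 170 x 66 x 34 mm, long along its y, loose bystander. Origin: on its underside, near the middle.
- marker: Blue marker pen lying on the bench, 130 mm long (x), 12 mm thick, loose bystander. Origin: centre of its underside.
- beaker: Small clear plastic beaker, 56 mm in diameter, 60 mm high, loose bystander. Origin: centre of its underside.

How it is judged:
On the way, in this order (a step that is already met when the one before it is completed fails the run):
1. the jar is fully home on the mixer's two pegs and let go (horizontal distance between jar and seat below 0.004 m and z of jar in the frame of seat between -0.004 and 0.003 m and angle between the y axis of jar and the y axis of mixer, either way round below 0.07 rad and angle between jar's own z axis and vertical below 0.05 rad and contact force between the fingers and jar below 0.3 N), for 0.2 s.
2. then the start button is pressed fully down (value of joint start above 0.005 m), for 0.04 s.
At the end, for the whole second after the job is handed in: The jar is at rest on the mixer, let go, upright (0.05 rad), its plate flat on the platform (3 mm), centred between the pegs (4 mm) and in line with them (0.07 rad); the button, pressed at least 5 of its 6 mm after the jar was home, is up again (below 1.5 mm) (all of step 1 and linear speed of jar below 0.02 m/s and value of joint start below 0.0015 m); the robot touches nothing.
It fails at once if the start button is pressed before the jar is home on the pegs (value of joint start above 0.004 m and not (horizontal distance between jar and seat below 0.004 m and z of jar in the frame of seat between -0.004 and 0.003 m and angle between the y axis of jar and the y axis of mixer, either way round below 0.07 rad and angle between jar's own z axis and vertical below 0.05 rad)).
It fails at once if the jar is tipped more than 0.5 rad (angle between jar's own z axis and vertical above 0.5 rad).
It fails at once if the jar is rammed onto the mixer (more than 90 N) (contact force between jar and mixer above 90 N).
It fails at once if the jar is dropped (falls free of the fingers faster than 0.35 m/s, a drop of over 6 mm) (contact force between the fingers and jar below 0.05 N and linear speed of jar above 0.35 m/s).
It fails at once if another loose thing on the bench is shifted or knocked over (more than 30 mm) (distance of any of canister, amber_bottle, white_tub, scanner, marker, beaker from where it was at the start of the episode above 0.03 m).
It also fails if it takes over 51 s, if anything falls off the work surface, if the arm or the gripper's body presses on something with over 40 N, if the wrist force passes 120 N, or if a joint passes its speed limit or range.

## Working session

There is one attempt and no reset: what is moved stays moved. The work goes in short steps, each a Python script; the robot and the scene stay as the last script left them, time stands still between calls to the robot, and variables do not carry over. Pictures are saved under pics/ and viewed, at most 10 in all, crops included, and the job is handed in when it is done.

```bash
mkdir -p pics; python3 - <<'E'
from rig import ctrl,sensors,cams,nets
import cv2,numpy as np
o=sensors.get_obs();print(o['t'],o['position'],o['tool_rot'],o['ft_force'],o['grip_width'])
for c in ['top','side']:
    s=cams.snapshot(c);cv2.imwrite(f'pics/{c}0.png',s['pixels']);np.savez(f'{c}0.npz',**{k:s[k] for k in['pixels','depth','K','cam_to_world']})
    print(c,[k for k in s],s['cam_to_world'].round(3).tolist(),s['K'].round(1).tolist())
    for n in ['jar','jar_grip','mixer','seat','start_top','canister','amber_bottle','white_tub','scanner','marker','beaker']:
        print(n,[(np.round(d['centre'],4).tolist(),round(d['p'],2)) for d in nets.landmark_of(s,n)[:3]])
E
```

```text
0.0 [0.20690265 0.64192736 0.24924969] [ 1.55253340e-01  9.87874192e-01 -9.85797582e-04 -1.01029488e-04] [-0.15368217 -0.39183218  0.20049144] 0.9991300539707288
top ['pixels', 'depth', 'K', 'cam_to_world', 'shot'] [[-0.002, 0.986, -0.166, 0.348], [-1.0, 0.0, 0.012, -0.048], [0.012, 0.166, 0.986, 1.38], [0.0, 0.0, 0.0, 1.0]] [[611.3, 0.0, 308.0], [0.0, 611.3, 236.0], [0.0, 0.0, 1.0]]
jar [([0.5598, -0.1289, 0.0001], 0.71)]
jar_grip [([0.5548, -0.1308, 0.1202], 0.67)]
mixer [([0.5675, 0.2256, 0.0013], 0.55)]
seat [([0.6122, 0.2139, 0.0638], 0.88)]
start_top [([0.4848, 0.2791, 0.0758], 0.6)]
canister [([0.5231, -0.3574, -0.0011], 0.64)]
amber_bottle [([0.7163, -0.1947, 0.0031], 0.72)]
white_tub [([0.6747, -0.3771, 0.0029], 0.57), ([0.6123, 0.2128, 0.0624], 0.35)]
scanner [([0.7193, -0.0441, -0.004], 0.94)]
marker [([0.4641, 0.0241, -0.0022], 0.72)]
beaker [([0.3754, -0.2194, 0.0064], 0.82), ([0.5557, -0.1283, 0.1241], 0.47)]
side ['pixels', 'depth', 'K', 'cam_to_world', 'shot'] [[-1.0, 0.014, -0.025, 0.516], [-0.028, -0.673, 0.739, 0.725], [-0.006, 0.74, 0.673, 0.823], [0.0, 0.0, 0.0, 1.0]] [[543.5, 0.0, 327.1], [0.0, 543.5, 244.7], [0.0, 0.0, 1.0]]
jar [([0.556, -0.1333, -0.0053], 0.67)]
jar_grip [([0.553, -0.1312, 0.1262], 0.97)]
mixer [([0.5699, 0.2228, -0.0008], 0.74)]
seat [([0.6126, 0.2143, 0.0679], 0.77), ([0.719, -0.0441, -0.0019], 0.72), ([0.6784, -0.3767, 0.0005], 0.65)]
start_top [([0.4925, 0.282, 0.0743], 0.62)]
canister [([0.5247, -0.3559, 0.0028], 0.89)]
amber_bottle [([0.7171, -0.192, 0.0], 0.96)]
white_tub [([0.6739, -0.3794, -0.0005], 0.89)]
scanner [([0.719, -0.045, -0.0012], 0.62)]
marker [([0.4646, 0.0232, 0.0059], 0.85)]
beaker [([0.3809, -0.223, 0.0001], 0.58)]
```

View pics/top0.png

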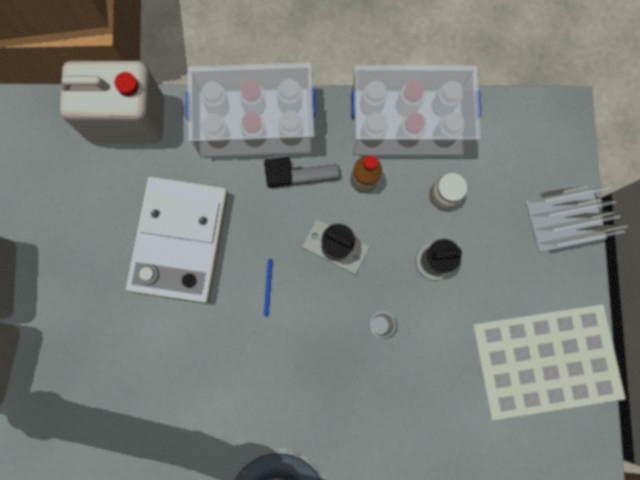

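View pics/side0.png

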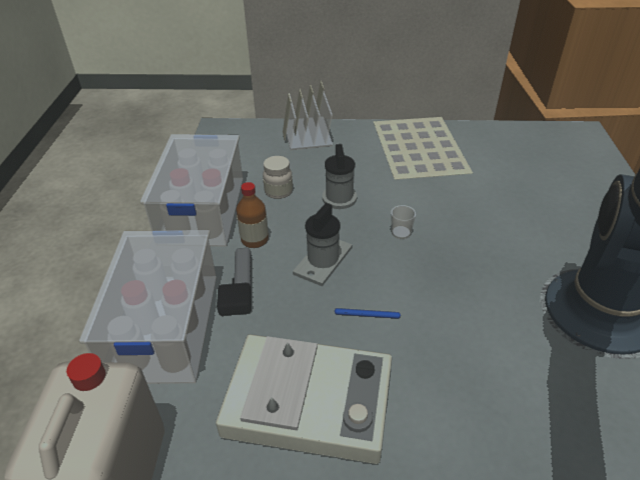

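The top view shows the jar at (337,243), with its plate turned and a hole at about (314,236). The canister is at (440,258), the mixer pegs at (155,213) and (203,220), and the white button at (148,273). The side view agrees: pegs at (289,345) and (272,400), button at (358,415). Next I refine the poses from depth.

```bash
cat > geo.py <<'E'
import numpy as np,cv2
def cloud(s):
    K,T,d=s['K'],s['cam_to_world'],s['depth']
    v,u=np.mgrid[:480,:640]
    P=np.stack([(u-K[0,2])/K[0,0]*d,-(v-K[1,2])/K[1,1]*d,-d],-1)
    return P@T[:3,:3].T+T[:3,3]
def pick(P,d,c,r,z0,z1):
    m=(d>0)&(np.hypot(P[...,0]-c[0],P[...,1]-c[1])<r)&(P[...,2]>z0)&(P[...,2]<z1)
    return P[m]
def rect(p):
    (c,s,a)=cv2.minAreaRect((p[:,:2]*1000).astype(np.float32))
    b=cv2.boxPoints((c,s,a)); e=max((b[1]-b[0],b[2]-b[1]),key=np.linalg.norm)
    return np.round(c,1),np.round(s,1),round(np.degrees(np.arctan2(e[1],e[0]))%180,1)
E
python3 - <<'E'
from geo import *
for c in ['top','side']:
    s=np.load(c+'0.npz');P=cloud(s);d=s['depth']
    for n,ce,r,z0,z1 in [('bench',(.45,-.08),.05,-.05,.05),('grip',(.556,-.13),.05,.130,.155),('lid',(.556,-.13),.05,.1,.11),('plate',(.558,-.13),.09,.005,.016),
       ('platform',(.612,.214),.1,.0605,.072),('housing',(.568,.225),.17,.050,.0595),('pegs',(.612,.214),.08,.075,.1),('button',(.488,.281),.022,.067,.09),('dial',(.47,.19),.03,.062,.09),('cangrip',(.524,-.356),.05,.130,.155)]:
        p=pick(P,d,ce,r,z0,z1)
        if len(p)<5: print(c,n,len(p));continue
        print(c,n,len(p),*rect(p),'mean',(p.mean(0)*1000).round(1),'z95',(np.percentile(p[:,2],[5,50,95])*1000).round(1))
        if n=='pegs':
            for sg in (1,-1):
                q=p[(p[:,1]-.214)*sg>0]
                if len(q): print('   peg',len(q),(q.mean(0)*1000).round(1))
        if n=='plate': 
            xy=p[:,:2]*1000
    # vis crops
a=cv2.imread('pics/top0.png')
v=np.hstack([cv2.resize(a[165:310,115:240],(400,464),interpolation=3),cv2.resize(a[200:290,290:380],(400,464),interpolation=3)])
cv2.imwrite('pics/crop0.png',v)
E
```

```text
top bench 1532 [450.2 -80.3] [98.7 98.6] 63.1 mean [ 4.498e+02 -8.000e+01  1.000e-01] z95 [-4.5  0.2  4.9]
top grip 219 [ 555.7 -127.8] [54.5 16.8] 62.6 mean [ 555.2 -127.5  140.2] z95 [134.5 140.6 144.6]
top lid 620 [ 555.6 -128.1] [70.2 71.9] 179.7 mean [ 553.8 -127.3  104.8] z95 [101.  104.8 108.7]
top plate 1034 [ 559.2 -130.2] [171.  174.8] 103.9 mean [ 550.1 -128.1    9.6] z95 [ 5.5  9.6 14. ]
top platform 2825 [601.9 218. ] [163.  178.1] 172.3 mean [612.  217.   65.1] z95 [61.2 65.  69.4]
top housing 5446 [568.3 223.7] [180.2 259.6] 171.4 mean [549.7 223.1  54.8] z95 [51.  54.9 58.6]
top pegs 50 [612.2 216.5] [115.9  10.9] 81.0 mean [611.8 218.2  83. ] z95 [76.2 83.2 90.6]
   peg 26 [619.6 268.1  82.4]
   peg 24 [603.4 164.1  83.8]
top button 240 [487.8 280.6] [39.4 43.3] 170.4 mean [487.9 280.2  74.2] z95 [67.5 74.8 80.4]
top dial 157 [472.2 188.9] [42.2 35.4] 76.3 mean [474.3 191.7  67.1] z95 [62.9 66.6 71.9]
top cangrip 223 [ 523.  -351.4] [16.7 56.3] 97.1 mean [ 522.4 -350.8  140.1] z95 [134.9 140.4 144.7]
side bench 1259 [449.7 -79.6] [98.  99.4] 178.6 mean [ 4.498e+02 -7
[... 269 characters left out ...]
] [141.8  78.7] 62.0 mean [ 557.  -103.     9.6] z95 [ 6.2  9.6 13.1]
side platform 4625 [610.4 217.4] [164.3  90.9] 81.2 mean [610.7 224.3  64.7] z95 [62.4 64.7 66.9]
side housing 9378 [565.9 225.1] [181.3 259.2] 171.4 mean [548.1 239.4  54.6] z95 [51.9 54.6 57.1]
side pegs 97 [610.  220.3] [112.7  10.6] 81.6 mean [610.6 226.   82. ] z95 [76.2 81.3 88.8]
   peg 54 [617.5 272.3  81.9]
   peg 43 [602. 168.  82.]
side button 407 [486.7 281.4] [38.9 39.8] 97.2 mean [486.6 284.7  73.8] z95 [67.3 75.5 78.3]
side dial 243 [472.7 193.7] [30.4 30.3] 16.2 mean [472.5 195.6  66.5] z95 [62.6 65.7 71.8]
side cangrip 115 [ 520.8 -349.2] [16.3 58.1] 94.8 mean [ 520.8 -345.6  138.9] z95 [132.2 139.9 142.3]
```

View pics/crop0.png

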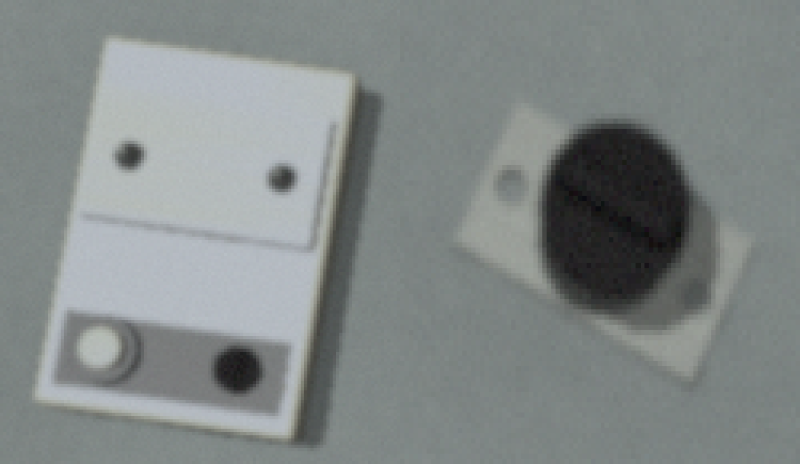

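The crop shows the holes at the ends of the jar's plate, so the bar lies along jar y (62.7°). Mixer y is at 81.3° and the seat is near (611, 217) mm. Now I grasp.

```bash
cat >> geo.py <<'E'
def quat(ydeg):  # tool down, tool y along ydeg
    f=np.radians((ydeg+90)/2); return [np.cos(f),np.sin(f),0,0]
E
python3 - <<'E'
from geo import *
from rig import ctrl,sensors,cams,nets
g=[.555,-.1282]; seat=[.6113,.2172]
for off in (152.7,-27.3):
    for p,y in ((g,off),(seat,off+18.6)):
        for z in (.28,.127):
            q=ctrl.solve_ik([*p,z],quat(y)); print(off,z,None if q is None else np.round(q,2))
E
```

```text
152.7 0.28 [ 0.99  0.52 -1.17  1.71  0.5   1.26  2.37]
152.7 0.127 [ 0.96  0.76 -1.18  1.86  0.8   1.09  2.13]
152.7 0.28 [-0.3   0.41 -0.14  1.56  0.06  1.18  2.53]
152.7 0.127 [-0.24  0.56 -0.23  1.71  0.16  0.9   2.45]
-27.3 0.28 [-0.53  0.35  0.89  1.79 -0.3   1.14 -0.02]
-27.3 0.127 [-0.51  0.6   0.93  1.94 -0.61  0.91  0.25]
-27.3 0.28 [-0.74  0.42  0.47  1.59 -0.2   1.18 -0.38]
-27.3 0.127 [-0.72  0.58  0.44  1.74 -0.3   0.9  -0.3 ]
```

```bash
python3 - <<'E'
from geo import *
from rig import ctrl,sensors,cams,nets
g=[.555,-.1282]; Q=quat(-27.3)
ctrl.movep([*g,.27],Q)
print(ctrl.move_l([*g,.127],velocity=.12,f_stop=8))
o=sensors.get_obs();print(o['t'],o['position'],o['ft_force'])
ctrl.close_gripper(50)
o=sensors.get_obs();print(o['t'],o['grip_width'],o['finger_force'],o['ft_force'])
ctrl.move_l([*g,.147],velocity=.05)
o=sensors.get_obs();print(o['t'],o['position'],o['grip_width'],o['finger_force'],o['ft_force'],o['moment'])
s=cams.snapshot('side');cv2.imwrite('pics/side1.png',s['pixels'])
E
```

```text
False
5.5083 [ 0.55556331 -0.12842659  0.12774828] [-0.01251822  0.15232297  0.25426882]
6.1417 0.18215851524083887 52.243879437446594 [ 0.29789805 -0.31359006 -0.26275453]
6.6917 [ 0.55494081 -0.12803444  0.14711765] 0.17639248424337767 51.52217924594879 [-0.92386136  0.98963603 -3.7513044 ] [-0.03078801  0.02372886  0.05511626]
```

View pics/side1.png

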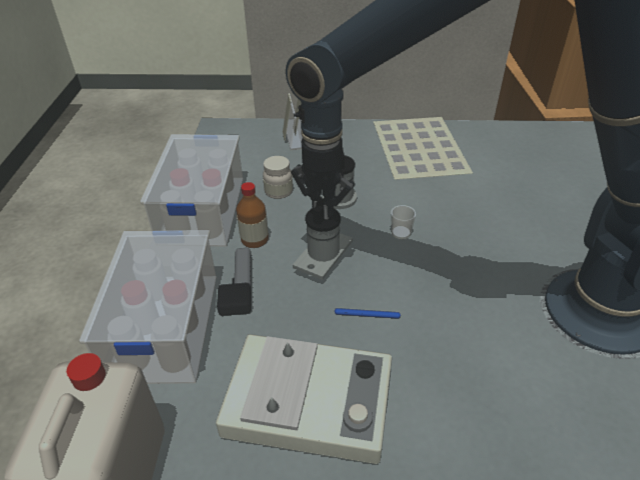

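The jar is held upright and off the bench, with its plate at about (323,260). Now I carry it to above the pegs and measure from both cameras.

```bash
python3 - <<'E'
from geo import *
from rig import ctrl,sensors,cams,nets
g=[.555,-.1282]; seat=[.6113,.2172]
ctrl.move_l([*g,.255],velocity=.15)
ctrl.move_l([*seat,.255],rotation=quat(-8.7),velocity=.12)
ctrl.move_l([*seat,.231],velocity=.06)
ctrl.dwell(.3)
o=sensors.get_obs();print(o['t'],o['position'],o['tool_rot'],o['grip_width'],o['ft_force'])
for c in ['side','top']:
    s=cams.snapshot(c);cv2.imwrite(f'pics/{c}2.png',s['pixels']);np.savez(f'{c}2.npz',**{k:s[k] for k in['pixels','depth','K','cam_to_world']})
    P=cloud(s);d=s['depth']
    for n,z0,z1 in (('plate',.108,.120),('can',.125,.195),('lid',.202,.212)):
        p=pick(P,d,seat,.09,z0,z1)
        if len(p)>5:print(c,n,len(p),*rect(p),(np.percentile(p[:,2],[5,50,95])*1000).round(1))
    for n in ('jar','jar_grip','seat'):print(n,[(np.round(r['centre'],4),round(r['p'],2)) for r in nets.landmark_of(s,n)[:2]])
a=cv2.imread('pics/side2.png')[230:450,200:410];b=cv2.imread('pics/top2.png')[150:290,100:240]
cv2.imwrite('pics/crop2.png',np.hstack([cv2.resize(a,(420,440),interpolation=3),cv2.resize(b,(380,440),interpolation=3)]))
E
```

```text
11.525 [0.61147047 0.21720796 0.23131871] [7.58701886e-01 6.51437918e-01 2.85041268e-04 7.53745725e-05] 0.17593477521836468 [-0.11170204  0.03883701 -3.6869594 ]
side plate 1569 [609.6 217.9] [138.9  72.8] 81.2 [110.7 113.9 116.4]
side can 1237 [607.2 237.2] [67.3 33.3] 6.6 [128.8 161.4 191.5]
side lid 920 [608.  224.1] [71.7 62.4] 10.0 [204.1 208.7 210.6]
jar [(array([0.6127, 0.2128, 0.103 ]), 0.88), (array([0.4913, 0.283 , 0.0775]), 0.42)]
jar_grip [(array([0.6105, 0.2145, 0.2279]), 0.78)]
seat [(array([0.6112, 0.2167, 0.0651]), 0.89)]
top plate 743 [611.9 217.7] [137.5  72.8] 81.1 [109.9 113.7 118. ]
top can 266 [597.4 201.7] [27.7 66.2] 138.2 [128.1 158.7 186.8]
top lid 353 [606.6 200.8] [37.  71.3] 164.4 [204.6 208.7 211.3]
jar [(array([0.613 , 0.2193, 0.1059]), 0.84)]
jar_grip [(array([0.6129, 0.2175, 0.2291]), 0.69)]
seat [(array([0.612 , 0.2142, 0.067 ]), 0.62)]
```

View pics/crop2.png

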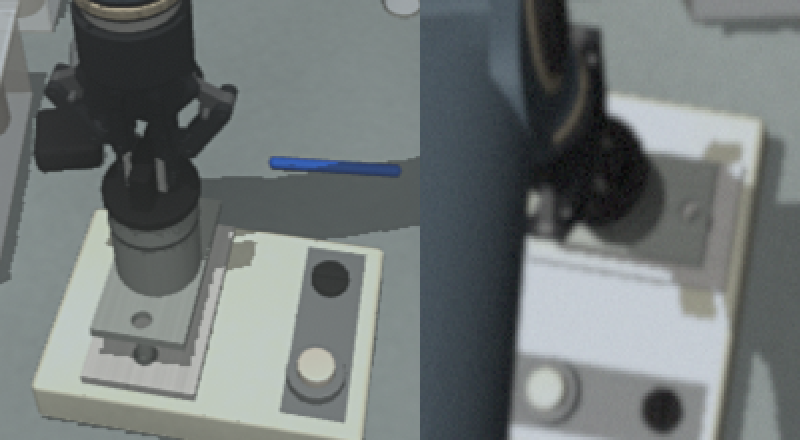

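Jar and pegs agree to under 1 mm in both cameras. In the crop the near hole sits right over the peg. I apply a half-millimetre trim and lower under force guard.

```bash
python3 - <<'E'
from geo import *
from rig import ctrl,sensors,cams,nets
xy=[.6118,.2168]
def st(m,r):
    o=sensors.get_obs();print(m,r,round(o['t'],2),o['position'].round(4),o['ft_force'].round(2),o['moment'].round(2))
    return o
r=ctrl.move_l([*xy,.200],velocity=.03,f_stop=8);o=st('a',r)
if not r:
    r=ctrl.move_l([*xy,.188],velocity=.015,f_stop=8);o=st('b',r)
for c in ['side','top']:
    s=cams.snapshot(c);P=cloud(s);d=s['depth']
    p=pick(P,d,xy,.09,.070,.082);print(c,len(p),*rect(p),(np.percentile(p[:,2],[5,50,95])*1000).round(1))
E
```

```text
a False 13.11 [0.612  0.2168 0.2003] [-0.25 -0.16 -3.6 ] [-0.04 -0.02  0.  ]
b True 13.69 [0.612  0.2168 0.192 ] [0.04 0.15 5.38] [0.02 0.22 0.03]
side 1504 [609.7 217.4] [138.5  72.8] 81.0 [72.  74.7 78.2]
top 732 [610.7 212.1] [145.4  84.2] 76.4 [70.8 74.7 79.5]
```

```bash
python3 - <<'E'
from geo import *
from rig import ctrl,sensors,cams,nets
xy=[.6118,.2168]
ctrl.release();ctrl.dwell(.3)
ctrl.move_l([*xy,.31],velocity=.1)
b=[.487,.2817]
ctrl.move_l([*b,.25],velocity=.15);ctrl.close_gripper(20);ctrl.dwell(.2)
o=sensors.get_obs();print(o['t'],o['position'],o['ft_force'],o['grip_width'])
for c in ['side','top']:
    s=cams.snapshot(c);cv2.imwrite(f'pics/{c}3.png',s['pixels']);P=cloud(s);d=s['depth']
    for n,ce,r,z0,z1 in (('plate',xy,.09,.070,.082),('grip',xy,.04,.195,.215),('button',b,.022,.067,.09)):
        p=pick(P,d,ce,r,z0,z1)
        if len(p)>5:print(c,n,len(p),*rect(p),(np.percentile(p[:,2],[5,50,95])*1000).round(1))
    for n in ('jar','start_top'):print(n,[(np.round(r['centre'],4),round(r['p'],2)) for r in nets.landmark_of(s,n)[:2]])
E
```

```text
18.2583 [0.4870068  0.28170332 0.25001434] [-0.72226864 -0.00680901  0.7466532 ] -0.0009919433460893203
side plate 1521 [610. 218.] [138.8  73. ] 81.2 [71.9 74.6 78. ]
side grip 396 [609.4 217.4] [57.1 15.7] 81.3 [196.8 205.  206.9]
side button 406 [486.3 281.6] [41.7 40. ] 24.1 [67.3 75.4 78.4]
jar [(array([0.6126, 0.2132, 0.0625]), 0.84)]
start_top [(array([0.4943, 0.2834, 0.0764]), 0.89)]
top plate 952 [609.8 215. ] [155.6  84.8] 81.7 [70.9 75.  79.7]
top grip 250 [612.2 216.7] [56.1 17.3] 81.6 [199.7 204.9 209.2]
top button 247 [487.5 282. ] [40.2 42.3] 125.2 [67.5 74.2 80.3]
jar [(array([0.6172, 0.2176, 0.0655]), 0.82)]
start_top [(array([0.4861, 0.2805, 0.0762]), 0.53)]
```

View pics/side3.png

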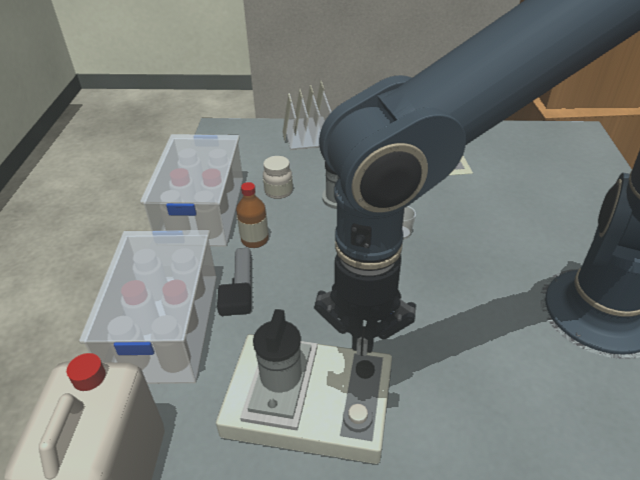

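The jar stands home and upright with its peg showing at (272,404), let go, and the gripper is shut above the button at (358,415). Now I press it.

```bash
python3 - <<'E'
from geo import *
from rig import ctrl,sensors,cams,nets
b=[.487,.2817]
def st(m,r):
    o=sensors.get_obs();print(m,r,round(o['t'],2),o['position'].round(4),o['ft_force'].round(2),o['moment'].round(2));return o
ctrl.move_l([*b,.110],velocity=.12);st('pre',0)
r=ctrl.move_l([*b,.080],velocity=.02,f_stop=1.5);st('touch',r)
r=ctrl.move_l([*b,.078],velocity=.015,f_stop=12);st('down',r)
ctrl.dwell(.2);st('hold',r)
s=cams.snapshot('side');cv2.imwrite('pics/side4.png',cv2.resize(s['pixels'][330:470,200:410],(780,520),interpolation=3))
E
```

```text
pre 0 19.88 [0.4875 0.2819 0.1107] [-0.16  0.1   0.27] [ 0.01 -0.06 -0.  ]
touch True 20.73 [0.4869 0.2817 0.0941] [0.35 0.63 2.44] [ 0.08 -0.07  0.02]
down True 21.26 [0.487  0.2817 0.0901] [-0.94 -0.06  7.39] [-0.16  0.3  -0.  ]
hold True 21.46 [0.487  0.2817 0.0901] [-0.7  -0.35  6.25] [-0.13  0.32  0.02]
```

View pics/side4.png

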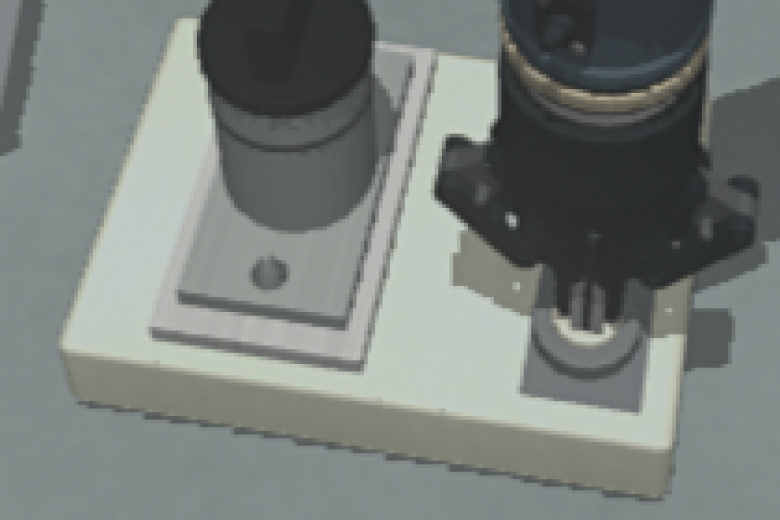

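The tips stand on the cap, which is about flush with its ring. I push a little further to be sure it has bottomed out, then let it up and check.

```bash
python3 - <<'E'
from geo import *
from rig import ctrl,sensors,cams,nets
b=[.487,.2817]
def st(m,r):
    o=sensors.get_obs();print(m,r,round(o['t'],2),o['position'].round(4),o['ft_force'].round(2));return o
r=ctrl.move_l([*b,.086],velocity=.01,f_stop=12);st('more',r)
ctrl.dwell(.2);st('hold',r)
ctrl.move_l([*b,.25],velocity=.08)
ctrl.move_l([.44,.2817,.25],velocity=.1);ctrl.dwell(.3);st('up',0)
for c in ['side','top']:
    s=cams.snapshot(c);P=cloud(s);d=s['depth'];cv2.imwrite(f'pics/{c}5.png',s['pixels'])
    for n,ce,r,z0,z1 in (('plate',(.612,.217),.09,.070,.082),('grip',(.612,.217),.04,.195,.215),('button',b,.022,.067,.09)):
        p=pick(P,d,ce,r,z0,z1)
        if len(p)>5:print(c,n,len(p),*rect(p),(np.percentile(p[:,2],[5,50,95])*1000).round(1))
E
```

```text
more True 21.76 [0.487  0.2817 0.0901] [-1.18 -0.65  6.59]
hold True 21.96 [0.487  0.2817 0.0901] [-1.81 -0.43  6.09]
up 0 25.02 [0.4405 0.2815 0.25  ] [-0.28 -0.21 -1.26]
side plate 1507 [610.1 217.8] [139.6  72.9] 81.2 [71.9 74.6 78. ]
side grip 393 [609.5 218.4] [56.4 16. ] 81.9 [198.  205.  206.9]
side button 407 [485.7 282.1] [42.1 40.5] 58.9 [67.3 75.4 78.2]
top plate 944 [612.6 215.8] [158.   83.6] 82.4 [70.8 74.9 79.9]
top grip 246 [612.1 216.8] [57.2 16.6] 80.7 [198.  204.9 209.3]
top button 234 [487.8 282.2] [40.5 40.6] 117.2 [67.3 75.1 81. ]
```

View pics/side5.png

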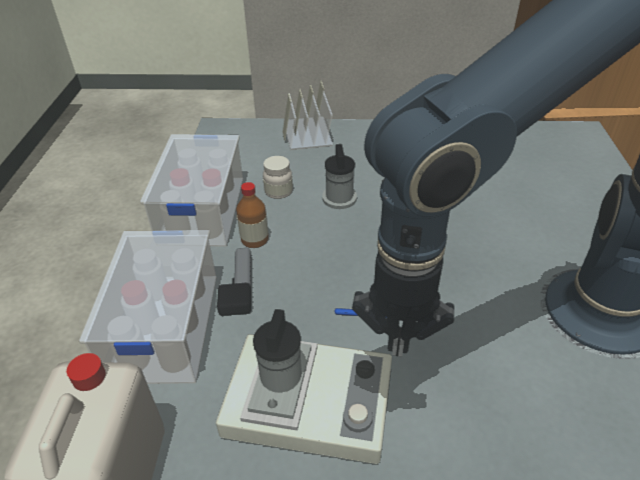

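The second push met a rigid stop. I check from the stored depth that this stop was the button's own and not the ring.

```bash
python3 - <<'E'
from geo import *
for c in('side','top'):
    s=np.load(c+'0.npz');P=cloud(s)
    p=pick(P,s['depth'],(.487,.2817),.03,.058,.09);r=np.hypot(p[:,0]-.487,p[:,1]-.2817)
    for a,b in((0,.006),(.006,.012),(.012,.015),(.016,.018),(.018,.020),(.020,.022),(.022,.026)):
        z=p[(r>=a)&(r<b),2]*1000;print(c,a,b,len(z),np.percentile(z,[10,50,90]).round(1))
E
```

```text
side 0 0.006 40 [74.8 76.6 77.8]
side 0.006 0.012 130 [75.5 76.7 78.4]
side 0.012 0.015 121 [67.1 75.2 77.6]
side 0.016 0.018 63 [65.  67.3 70.2]
side 0.018 0.02 83 [64.9 66.7 68.6]
side 0.02 0.022 106 [61.8 65.9 68. ]
side 0.022 0.026 97 [59.6 64.4 67.1]
top 0 0.006 26 [73.1 77.7 80.8]
top 0.006 0.012 75 [74.1 77.9 80.3]
top 0.012 0.015 65 [65.8 75.  79.1]
top 0.016 0.018 35 [65.6 68.5 70.5]
top 0.018 0.02 53 [63.2 67.1 70.1]
top 0.02 0.022 58 [61.6 66.8 69.7]
top 0.022 0.026 50 [58.6 63.5 68.4]
```

The cap top was at 77 mm, the ring is at 67 mm and the stop came at 71 mm. That is the full 6 mm of travel, clear of the ring. The button is up again and the bystanders in view are undisturbed.

```bash
python3 -c "
from rig import ctrl
print(ctrl.hand_in())"
```

```text
the job is handed in; nothing more can be done
None
```

The job is handed in: by camera and force readings the jar is fully home on both pegs and let go, and the button was pressed its full 6 mm and is up again; no verdict came back.

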